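# Set out stock vials by size on the staging rail

### The arm

A 6-joint arm with a two-finger parallel gripper is mounted at the origin on the work surface. World frame = base frame: x ahead of the robot, y to its left, z up, the work surface at z = 0. Lengths are in m, angles in rad, forces in N, time in s.
With the tool pointing down it reaches from about 0.25 to 0.725 m from the base axis. Payload 4 kg.
Tool frame: the origin (TCP) lies on the centre line of the jaws, within the pads' length; the fingertips stand ahead of it and the grasp point (between the pads) lies 11 mm behind it (bot.tip_extent is the z of the fingertips in the tool frame, in m); z points along the fingers, y is the direction in which the jaws open and shut (so a half turn about z gives the same grasp; the last joint's range is limited). The gripper opens to 85 mm and grips with 20 to 120 N. Pads are 22 mm wide; open, the fingers measure 114 mm over their backs; the gripper's body (76 mm by 85 mm) begins 54 mm behind the grasp point. The pads swing forward as they close: fully open they stand 13 mm farther back than shut.
Start: joints at [0, 0.241, 0.005, 1.335, 0, 1.571], TCP at [0.5, -0, 0.21] pointing down, gripper open.
Joint ranges: [-2.72, 2.72], [-1.05, 1.87], [-1.09, 1.28], [-1.99, 2.15], [-1.42, 1.44], [-3.14, 3.14]. Speed limits (rad/s): [2.79, 2.79, 3.14, 3.14, 3.14, 3.14].

### API

Orientations are given as a unit quaternion [x, y, z, w].
In Python, from workcell import bot gives the robot as it stands.
- The arm moves only by the shell command python3 -m jog 'ROWS'. ROWS is JSON, a list that holds one entry, the list of rows, each a list of 7 numbers: the shift along the world's x, y, z in m, then the turn, a rotation vector about the world's x, y, z in degrees, then the closure in counts, from 0 (fully open) to 255 (shut). In form: [[[tx, ty, tz, ax, ay, az, fingers], ...]]. A call has 1 to 10 rows; each row is the pose to reach, as a shift and turn from the pose commanded when the call began; what a row does not reach only later rows make up. A row lasts 1/12 s, in which the tool goes at most 41.7 mm and 7.16 degrees, less where a joint would pass 70% of its speed; a pose out of reach is approached as far as the arm can. A call with a gripper value outside its range is refused whole. The fingers move at their own pace and stop on an object; the grip force is fixed at half the most. Time passes only in rows, so rows that repeat a pose let the fingers close. It gives the time, the measured TCP pose, the force and the opening at its end, in the units of the state.
- bot.get_obs(): the state, without advancing time (a new reading comes with each control period).
- bot.camera(name): name is "scene" or "side" or "wrist"; returns the picture (420x560x3 uint8, blue, green, red); there is no depth.
- bot.camera_model(name): a dict with "K" (3x3 intrinsics, pixels), "T" (4x4, takes a point from camera to world coordinates). Camera axes: x right, y down, z forward; pixel columns grow to the right and rows downward; lengths in m; the calibration is good to about 2 mm. The wrist camera is an equidistant fisheye: a pixel r from the principal point sees the ray r / f radians off the axis. A picture is of the moment at which its call begins: read the wrist's pose just before it. camera_model takes no time and is no camera call; for the wrist camera it gives the pose at the moment of the call.
- bot.job_done(): hands the job in, once; it reports no verdict.
The state is a dict: "clock": time; "joint_pos": joint angles; "joint_vel": joint speeds; "tau": joint torques, N m; "eef_pos": TCP position; "tool_rot": TCP orientation; "ft_force": force on the tool from outside, world axes, zero at the start; "ft_torque": the same for the moment, N m; "grip_width": finger opening in m.
Only numpy, scipy, OpenCV 4.12 (cv2) and the standard library are available. Lean on these libraries where they do the work, as an engineer would, in place of code of your own. Each camera call takes 0.05 s, during which the arm holds its last target. There are 200 camera calls.

### The job

Set out the four amber stock vials for the next batch: stand them on the black pads of the staging rail in order of size, the largest next to the red end stop and each smaller one after it, one vial upright in the middle of each pad. They are glass, so set them down rather than drop them or knock them over, and leave the red-capped white bottle standing where it is.

Things in the scene. Friction and masses are not known exactly. Their poses are not given: they have to be found in the camera images.
- vial_100: the largest of the four amber-brown glass stock vials, standing upright on the bench: body 47 mm across with a white paper label, straight-sided from its foot up to 74 mm, then a shoulder and a neck with a crimped aluminium collar and a blue cap (24 mm across); 102 mm high in all, about 190 g. Origin at the centre of its underside, z up its axis.
- vial_50: the second largest of the four amber-brown glass stock vials, standing upright on the bench: body 40 mm across with a white paper label, straight-sided from its foot up to 57 mm, then a shoulder and a neck with a crimped aluminium collar and a blue cap (22 mm across); 77 mm high in all, about 110 g. Origin at the centre of its underside, z up its axis.
- vial_20: the third largest of the four amber-brown glass stock vials, standing upright on the bench: body 30 mm across with a white paper label, straight-sided from its foot up to 42 mm, then a shoulder and a neck with a crimped aluminium collar and a blue cap (22 mm across); 60 mm high in all, about 50 g. Origin at the centre of its underside, z up its axis.
- vial_10: the smallest of the four amber-brown glass stock vials, standing upright on the bench: body 24 mm across with a white paper label, straight-sided from its foot up to 31 mm, then a shoulder and a neck with a crimped aluminium collar and a blue cap (22 mm across); 47 mm high in all, about 25 g. Origin at the centre of its underside, z up its axis.
- seat_a: round black rubber pad, 62 mm across, at the rail's +y end; the pads lie in a row a, b, c, d at 76 mm centres along the fixed staging rail. Fixed. Origin at the centre of the pad's underside; its top, on which a vial stands, is 3 mm above that (11 mm above the bench). y runs along the row, x across the rail. The rail: aluminium, 336 x 80 mm, lips 12 mm high.
- seat_b: round black rubber pad, 62 mm across, next to seat_a; the pads lie in a row a, b, c, d at 76 mm centres along the fixed staging rail. Fixed. Origin at the centre of the pad's underside; its top, on which a vial stands, is 3 mm above that (11 mm above the bench). y runs along the row, x across the rail.
- seat_c: round black rubber pad, 62 mm across, next to seat_d; the pads lie in a row a, b, c, d at 76 mm centres along the fixed staging rail. Fixed. Origin at the centre of the pad's underside; its top, on which a vial stands, is 3 mm above that (11 mm above the bench). y runs along the row, x across the rail.
- seat_d: round black rubber pad, 62 mm across, at the rail's -y end; the pads lie in a row a, b, c, d at 76 mm centres along the fixed staging rail. Fixed. Origin at the centre of the pad's underside; its top, on which a vial stands, is 3 mm above that (11 mm above the bench). y runs along the row, x across the rail.
- red_stop: red end stop of the rail: a block 12 mm thick along the row, 70 mm wide, its top 34 mm above the bench, with a small black knob on top (to 41 mm). It sits at either end of the rail, 46 mm beyond the centre of the end pad (seat_a or seat_d); a white one of the same shape sits at the other end. Fixed. Origin at the centre of its underside.
- bottle: bystander: white plastic bottle with a yellow label and a red screw cap, 36 mm across, 66 mm high, standing loose among the vials. Origin at the centre of its underside. (A small empty white medicine cup, 38 mm across and 30 mm high, also stands among the vials and is no part of the job.)

How it is judged:
By the outcome, as a careful person would: the job done as asked, in the order asked, and still so for the second after the job is handed in, with the robot touching nothing.
It also fails if it takes over 109 s, if anything falls off the work surface, if the arm or the gripper's body presses on something with over 40 N, if the wrist force passes 120 N, or if a joint passes its speed limit or range.

## Working session

There is one attempt and no reset: what is moved stays moved. The work goes in short steps, Python scripts to look and compute and a shell command to move; the robot and the scene stay as the last step left them, time stands still between calls to the robot, and variables do not carry over. Pictures are saved under pics/ and viewed, about 12 in all and at most 16, crops included, and the job is handed in when it is done.

```bash
mkdir -p pics
python3 - <<'E'
from workcell import bot
import cv2,numpy as np
for n in("scene","side"):
    cv2.imwrite(f"pics/{n}0.png",bot.camera(n)); m=bot.camera_model(n); print(n,np.round(m["K"],1).tolist(),np.round(m["T"],4).tolist())
o=bot.get_obs();print(o["clock"],o["eef_pos"],o["tool_rot"],o["grip_width"],bot.tip_extent)
E
```

```text
scene [[435.9, 0.0, 279.7], [0.0, 435.9, 213.4], [0.0, 0.0, 1.0]] [[-0.3344, 0.7626, -0.5538, 1.0502], [0.9424, 0.2691, -0.1984, 0.1867], [-0.0023, -0.5882, -0.8087, 0.7359], [0.0, 0.0, 0.0, 1.0]]
side [[437.9, 0.0, 284.7], [0.0, 437.9, 210.8], [0.0, 0.0, 1.0]] [[0.9433, -0.2235, 0.2454, 0.3602], [-0.3317, -0.6117, 0.7182, -0.6205], [-0.0104, -0.7589, -0.6512, 0.5933], [0.0, 0.0, 0.0, 1.0]]
0.1 [ 4.99401934e-01 -1.54505750e-06  2.08788636e-01] [ 7.07109539e-01  7.07103386e-01 -6.74679543e-04 -6.68255962e-04] 0.08524058270581122 0.008
```

View pics/scene0.png

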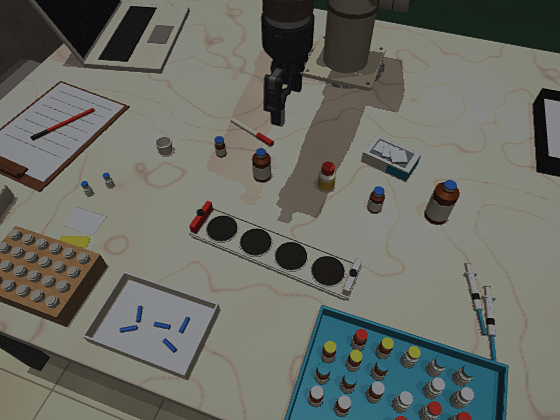

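View pics/side0.png

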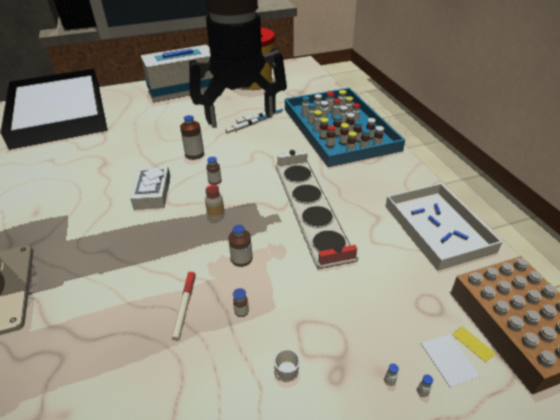

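The red stop is at about (202,216) in scene, which is the -y end. The candidate vials are at (441,202), (262,165), (377,200) and (220,147) in scene. I'll enlarge both views to get the positions.

Run:
```python
import cv2
a=cv2.imread("pics/scene0.png")[125:305,185:465];cv2.imwrite("pics/sc.png",cv2.resize(a,None,fx=2.8,fy=2.8,interpolation=2))
a=cv2.imread("pics/side0.png")[110:325,170:370];cv2.imwrite("pics/si.png",cv2.resize(a,None,fx=2.75,fy=2.75,interpolation=2))
```

```text
(no output)
```

View pics/sc.png

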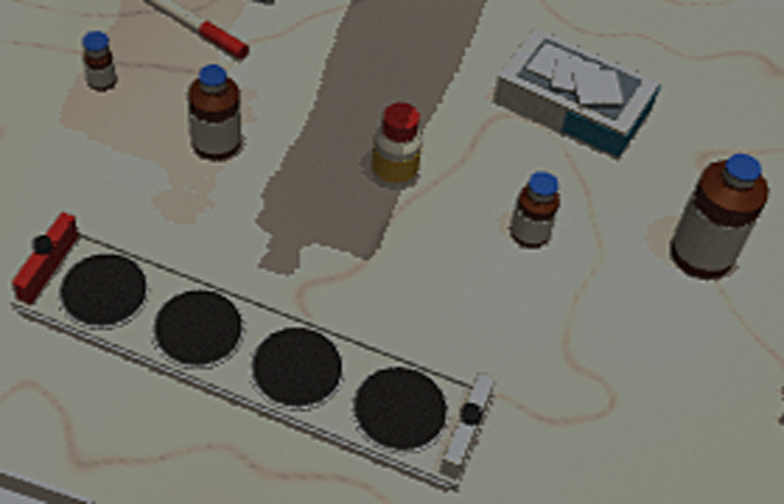

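View pics/si.png

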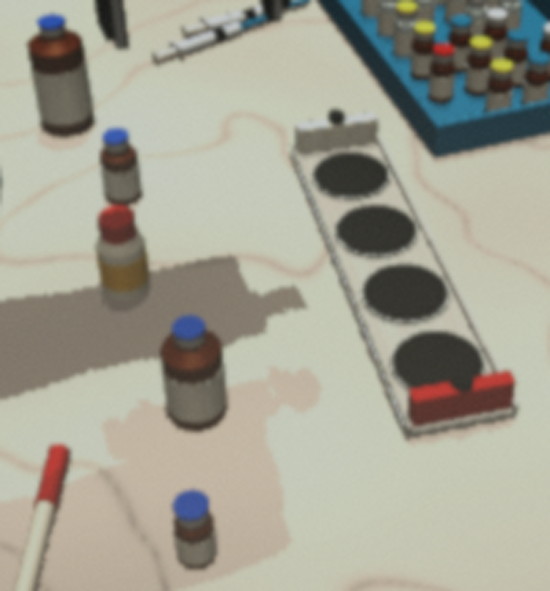

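Crop positions: in scene, caps are at vial_100 (744,164), vial_50 (213,73), vial_20 (544,181), vial_10 (97,40) and bottle (402,115). The pads, starting from the red stop (d), are at (104,289), (199,327), (298,366) and (401,408). The side view gives the matching set.

```bash
cat > h.py <<'E'
import numpy as np
from workcell import bot
def hit(n,u,v,z):
    m=bot.camera_model(n);K=np.array(m["K"]);T=np.array(m["T"])
    d=T[:3,:3]@np.linalg.solve(K,[u,v,1]);p=T[:3,3];return (p+d*(z-p[2])/d[2])[:2]
E
python3 - <<'E'
from h import *
for k,a,b,z in [("100",(744,164),(52,21),.102),("50",(213,73),(189,325),.077),("20",(544,181),(116,135),.06),("10",(97,40),(192,502),.047),("bot",(402,115),(117,215),.066),
 ("d",(104,289),(437,361),.011),("c",(199,327),(405,292),.011),("b",(298,366),(376,230),.011),("a",(401,408),(351,175),.011)]:
    print(k,hit("scene",185+a[0]/2.8,125+a[1]/2.8,z).round(4),hit("side",170+b[0]/2.75,110+b[1]/2.75,z).round(4))
E
```

```text
100 [0.4429 0.3126] [0.4475 0.3078]
50 [ 0.4604 -0.0655] [ 0.4646 -0.0673]
20 [0.466  0.1885] [0.4704 0.1849]
10 [ 0.4304 -0.1772] [ 0.4341 -0.1802]
bot [0.4442 0.0769] [0.448  0.0747]
d [ 0.6269 -0.0879] [ 0.6288 -0.0901]
c [ 0.6342 -0.012 ] [ 0.6357 -0.0163]
b [0.641  0.0636] [0.6427 0.0588]
a [0.6489 0.139 ] [0.6501 0.1337]
```

Both cameras agree within 5 mm, so I'll set out for vial_10 and look from above it.

```bash
python3 -m jog '[[[-0.02,-0.06,-0.02,0,0,0,60],[-0.04,-0.12,-0.05,0,0,0,60],[-0.068,-0.179,-0.08,0,0,0,60],[-0.068,-0.179,-0.08,0,0,0,60],[-0.068,-0.179,-0.08,0,0,0,60],[-0.068,-0.179,-0.08,0,0,0,60],[-0.068,-0.179,-0.08,0,0,0,60],[-0.068,-0.179,-0.08,0,0,0,60]]]'
python3 - <<'E'
from h import *; import cv2
m=bot.camera_model("wrist");print(np.round(m["K"],1).tolist(),np.round(m["T"],4).tolist(),bot.get_obs()["eef_pos"],bot.tip_extent)
cv2.imwrite("pics/w1.png",bot.camera("wrist"))
print(hit("side",170+60/2.75,110+450/2.75,.008),hit("side",177,335,.005))
E
```

```text
clock: 0.77
eef_pos: [0.432, -0.179, 0.1296]
tool_rot: [0.707, 0.707, 0.0, -0.0]
ft_force: [0.5, 0.5, 0.4]
grip_width: 0.0653
[[325.2, 0.0, 280.5], [0.0, 325.2, 210.6], [0.0, 0.0, 1.0]] [[1.0, 0.0002, -0.0004, 0.4327], [0.0001, -0.9452, -0.3264, -0.095], [-0.0005, 0.3264, -0.9452, 0.2935], [0.0, 0.0, 0.0, 1.0]] [ 0.4319705  -0.17895612  0.12955269] 0.008
[ 0.37047032 -0.07921272] [ 0.32618489 -0.19393309]
```

View pics/w1.png

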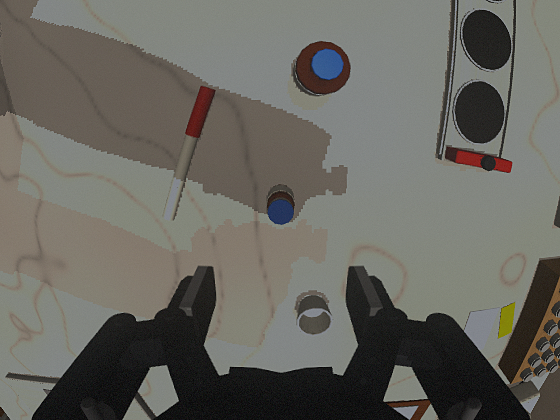

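The wrist view shows vial_10's cap at (280,212), vial_50's cap at (328,64), pad d at (480,112) and the pen and cup clear of the grasp.

```bash
cat >> h.py <<'E'
def whit(u,v,z,m=None):
    m=m or bot.camera_model("wrist");K=np.array(m["K"]);T=np.array(m["T"])
    a=np.array([u-K[0,2],v-K[1,2]]);r=np.hypot(*a)+1e-9;t=r/K[0,0]
    d=T[:3,:3]@np.r_[a/r*np.sin(t),np.cos(t)];p=T[:3,3];return (p+d*(z-p[2])/d[2])[:2].round(4)
E
python3 -c "
from h import *
print(whit(280,212,.047),whit(328,64,.077),whit(480,112,.011),whit(486,40,.011))"
```

```text
[ 0.433  -0.1811] [ 0.4642 -0.0681] [ 0.6279 -0.0902] [ 0.6332 -0.0163]
```

```bash
python3 -m jog '[[[0.001,-0.001,-0.03,0,0,0,60],[0.001,-0.001,-0.06,0,0,0,60],[0.001,-0.001,-0.09,0,0,0,60],[0.001,-0.001,-0.105,0,0,0,60],[0.001,-0.001,-0.117,0,0,0,60],[0.001,-0.001,-0.117,0,0,0,60],[0.001,-0.001,-0.117,0,0,0,100]]]' && python3 -m jog '[[[0,0,0,0,0,0,150],[0,0,0,0,0,0,180],[0,0,0,0,0,0,210],[0,0,0,0,0,0,230],[0,0,0,0,0,0,230],[0,0,0,0,0,0,230],[0,0,0,0,0,0,230],[0,0,0,0,0,0,230]]]'
```

```text
clock: 1.4
eef_pos: [0.4337, -0.1788, 0.0128]
tool_rot: [0.706, 0.708, -0.0, -0.0]
ft_force: [0.5, -0.1, 0.1]
grip_width: 0.0546
clock: 2.07
eef_pos: [0.4342, -0.1804, 0.014]
tool_rot: [0.707, 0.707, 0.001, 0.001]
ft_force: [-0.7, 0.6, 6.4]
grip_width: 0.0185
```

Width 18.5 mm is under the vial's 24 mm, and fz is 6.4 N. I need to look.

Run:
```python
from h import *; import cv2
o=bot.get_obs();print(o["grip_width"],o["ft_force"],o["eef_pos"])
a=bot.camera("wrist");b=bot.camera("side")
cv2.imwrite("pics/w2.png",np.hstack([cv2.resize(a[150:400,170:400],(460,500)),cv2.resize(b[230:355,180:265],(340,500))]))
```

```text
0.01851542887260329 [-0.68778488  0.5514013   6.3619546 ] [ 0.43422704 -0.18043915  0.0140116 ]
```

View pics/w2.png

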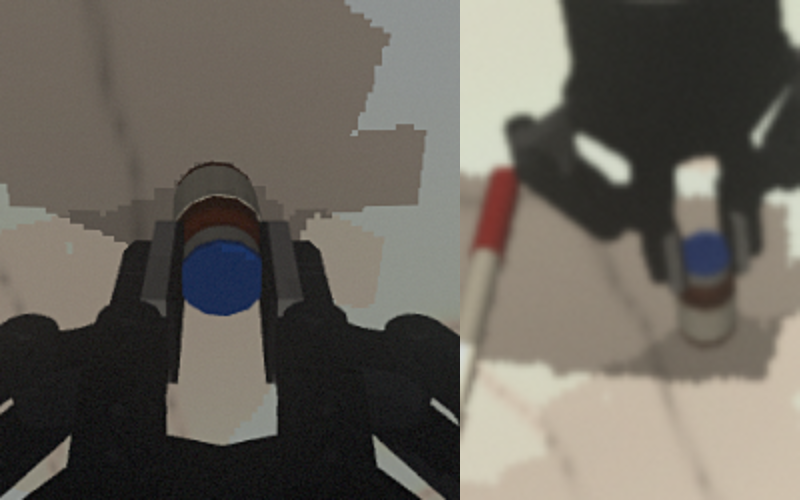

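```bash
python3 -c "
from h import *
print(whit(281,287,.047), hit('side',241,292.5,.047),hit('side',228,299.5,.004),hit('side',242,316,.0))
m=bot.camera_model('wrist');print(np.round(m['T'],3).tolist())"
```

```text
[ 0.435  -0.1799] [ 0.43583988 -0.18078225] [ 0.41743567 -0.15309845] [ 0.43131487 -0.19026619]
[[1.0, -0.0, 0.003, 0.434], [0.001, -0.945, -0.328, -0.096], [0.003, 0.328, -0.945, 0.178], [0.0, 0.0, 0.0, 1.0]]
```

```bash
python3 -m jog '[[[0,0,0.005,0,0,0,230],[0,0,0.015,0,0,0,230],[0,0,0.03,0,0,0,230],[0,0,0.05,0,0,0,230],[0,0,0.07,0,0,0,230],[0,0,0.09,0,0,0,230],[0,0,0.1,0,0,0,230],[0,0,0.1,0,0,0,230]]]'
python3 - <<'E'
from h import *; import cv2
o=bot.get_obs();print(o["grip_width"],o["ft_force"],o["eef_pos"])
a=bot.camera("scene");b=bot.camera("side")
cv2.imwrite("pics/w3.png",np.hstack([cv2.resize(a[70:170,180:260],(400,500),interpolation=2),cv2.resize(b[190:290,200:280],(400,500),interpolation=2)]))
E
```

```text
clock: 2.83
eef_pos: [0.4348, -0.1809, 0.1155]
tool_rot: [0.707, 0.707, 0.001, 0.003]
ft_force: [0.4, -0.8, -1.3]
grip_width: 0.0188
0.018843654095409217 [ 0.36951212 -0.79169939 -1.27840032] [ 0.43484897 -0.18089845  0.11549043]
```

View pics/w3.png

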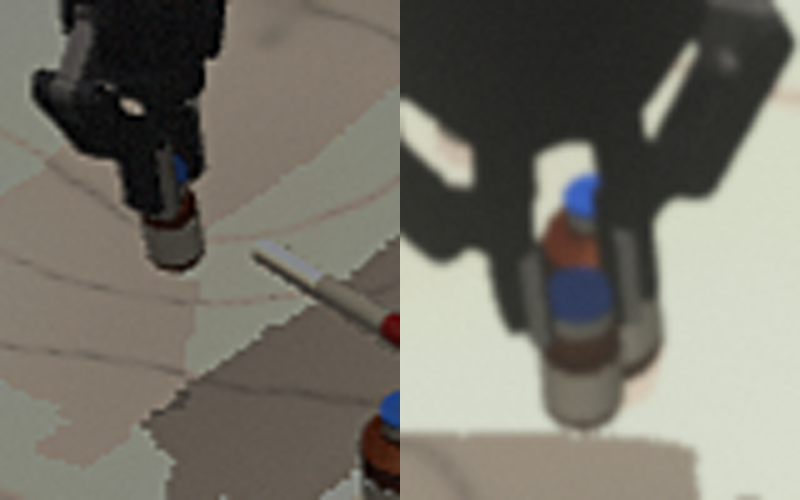

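```bash
python3 -c "
from h import *
def proj(n,p):
    m=bot.camera_model(n);q=np.linalg.inv(np.array(m['T']))@np.r_[p,1];q=np.array(m['K'])@q[:3];return (q[:2]/q[2]).round(1)
for z in (.085,.1,.115,.13,.148,.16): print(z,proj('side',[.435,-.181,z]),proj('scene',[.435,-.181,z]))
print('seen cap centre side',200+580/5,190+290/5,' base centre ~',200+583/5,190+412/5,'scene base',180+175/5,70+257/5)"
```

```text
0.085 [238.6 276.8] [215.1 127.5]
0.1 [237.8 270.2] [214.3 122.2]
0.115 [237.  263.4] [213.4 116.8]
0.13 [236.2 256.3] [212.5 111.3]
0.148 [235.1 247.6] [211.4 104.4]
0.16 [234.4 241.6] [210.6  99.7]
seen cap centre side 316.0 248.0  base centre ~ 316.6 272.4 scene base 215.0 121.4
```

vial_10 is held straight, but by its collar: the real fingertips sit about 17 mm above the reported TCP, not 8 mm below it. The hold is sound (base 0.014 below TCP), so I'll place it this way on pad a.

```bash
python3 -m jog '[[[0.01,0.015,0,0,0,0,230],[0.03,0.045,0,0,0,0,230],[0.055,0.08,0,0,0,0,230],[0.08,0.117,0,0,0,0,230],[0.105,0.153,0,0,0,0,230],[0.13,0.19,0,0,0,0,230],[0.155,0.226,0,0,0,0,230],[0.18,0.262,0,0,0,0,230],[0.2,0.291,0,0,0,0,230],[0.21,0.306,0,0,0,0,230]]]' && python3 -m jog '[[[0.0065,0.0095,0,0,0,0,230],[0.0065,0.0095,-0.01,0,0,0,230],[0.0065,0.0095,-0.025,0,0,0,230],[0.0065,0.0095,-0.04,0,0,0,230],[0.0065,0.0095,-0.053,0,0,0,230],[0.0065,0.0095,-0.06,0,0,0,230],[0.0065,0.0095,-0.065,0,0,0,230],[0.0065,0.0095,-0.065,0,0,0,230],[0.0065,0.0095,-0.065,0,0,0,230]]]'
python3 - <<'E'
from h import *; import cv2
a=bot.camera("scene");b=bot.camera("wrist")
cv2.imwrite("pics/w4.png",np.hstack([cv2.resize(a[165:295,270:374],(400,500),interpolation=2),cv2.resize(b[190:390,200:360],(400,500),interpolation=2)]))
E
```

```text
clock: 3.77
eef_pos: [0.6437, 0.1297, 0.1102]
tool_rot: [0.706, 0.708, -0.0, -0.001]
ft_force: [0.1, -0.2, -0.2]
grip_width: 0.0188
clock: 4.52
eef_pos: [0.6493, 0.1349, 0.0474]
tool_rot: [0.707, 0.707, -0.0, -0.0]
ft_force: [0.2, 1.1, 0.8]
grip_width: 0.0188
```

View pics/w4.png

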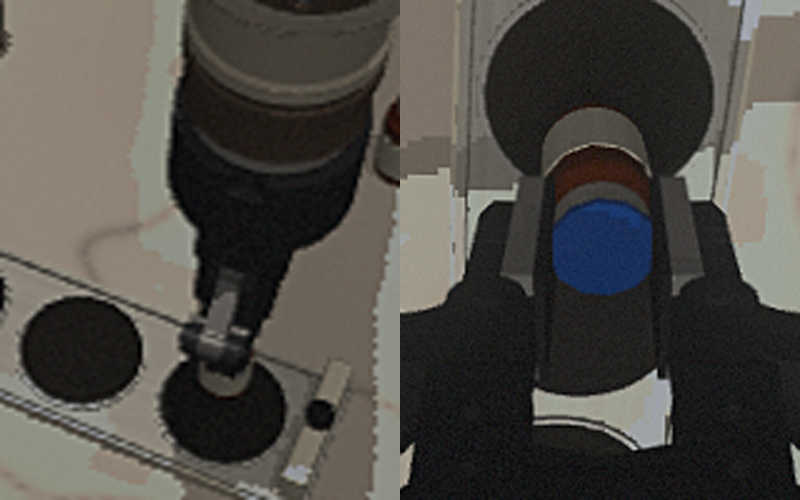

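```bash
python3 -c "
from h import *
print(whit(280,228,.011),whit(280,190,.011),whit(280,190+395/2.5,.011),whit(200,190+95/2.5,.011))
print('cap',whit(200+202/2.5,190+250/2.5,.082), bot.get_obs()['eef_pos'], bot.camera_model('wrist')['T'][:3,3])"
```

```text
[0.6506 0.1374] [0.6506 0.1637] [0.6506 0.0297] [0.596  0.1372]
cap [0.6509 0.1344] [0.65013924 0.13537193 0.04856951] [0.65053816 0.21936051 0.21250842]
```

Pad a is centred at (0.650, 0.137) and the cap at (0.651, 0.134), so I'm lined up. Lowering gently.

```bash
python3 -m jog '[[[0,0.001,-0.006,0,0,0,230],[0,0.001,-0.012,0,0,0,230],[0,0.001,-0.017,0,0,0,230],[0,0.001,-0.02,0,0,0,230],[0,0.001,-0.022,0,0,0,230],[0,0.001,-0.023,0,0,0,230],[0,0.001,-0.0235,0,0,0,230],[0,0.001,-0.0235,0,0,0,230]]]'
```

```text
clock: 5.28
eef_pos: [0.649, 0.1366, 0.0251]
tool_rot: [0.707, 0.707, -0.0, -0.0]
ft_force: [-3.1, -0.0, 5.2]
grip_width: 0.0188
```

Contact is felt at fz 5 N. Releasing and rising.

```bash
python3 -m jog '[[[0,0,0,0,0,0,190],[0,0,0,0,0,0,170],[0,0,0,0,0,0,140],[0,0,0,0,0,0,110],[0,0,0,0,0,0,90],[0,0,0.01,0,0,0,70],[0,0,0.03,0,0,0,60],[0,0,0.06,0,0,0,60],[0,0,0.09,0,0,0,60],[0,0,0.1,0,0,0,60]]]'
python3 - <<'E'
from h import *; import cv2
cv2.imwrite("pics/w5.png",bot.camera("wrist"))
m=bot.camera_model("wrist");print(np.round(m["T"][:3,3],4))
E
```

```text
clock: 6.12
eef_pos: [0.6523, 0.1371, 0.1303]
tool_rot: [0.707, 0.707, 0.004, 0.002]
ft_force: [1.2, 0.1, 1.5]
grip_width: 0.0653
[0.6518 0.2209 0.295 ]
```

View pics/w5.png

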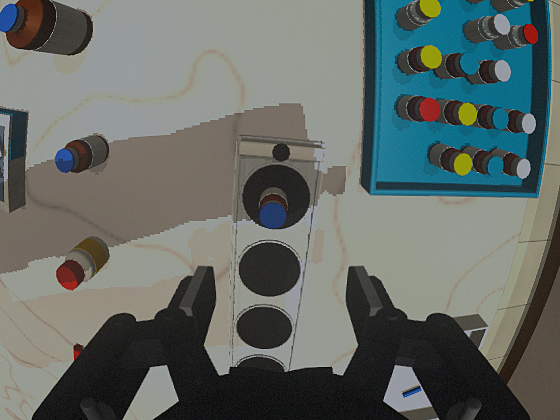

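vial_10 stands upright at (273,205), centred on pad a. From this view the open fingertips come out about 30 mm above the TCP, confirming the offset. Next is vial_20, with its cap at (67,160).

```bash
python3 -c "
from h import *
print(whit(67,160,.06))"
python3 -m jog '[[[-0.03,0.008,0,0,0,0,60],[-0.06,0.016,0,0,0,0,60],[-0.1,0.025,0,0,0,0,60],[-0.14,0.04,0,0,0,0,60],[-0.181,0.0495,-0.01,0,0,0,60],[-0.181,0.0495,-0.02,0,0,0,60],[-0.181,0.0495,-0.02,0,0,0,60],[-0.181,0.0495,-0.02,0,0,0,60],[-0.181,0.0495,-0.02,0,0,0,60]]]'
python3 - <<'E'
from h import *; import cv2
a=bot.camera("wrist")
h=cv2.cvtColor(a,cv2.COLOR_BGR2HSV);m=cv2.inRange(h,(100,120,50),(125,255,255))
n,l,s,c=cv2.connectedComponentsWithStats(m)
for i in range(1,n):
    if s[i,4]>80: print(s[i],c[i].round(1),whit(*c[i],.058))
print(bot.get_obs()["eef_pos"])
E
```

```text
[0.4738 0.1859]
clock: 6.92
eef_pos: [0.4702, 0.1862, 0.1046]
tool_rot: [0.707, 0.707, 0.001, 0.001]
ft_force: [0.8, -1.0, 0.9]
grip_width: 0.0651
[ 209    8   45   43 1491] [231.2  28.7] [0.44   0.3197]
[263 213  30  29 661] [277.5 226.6] [0.4692 0.1855]
[472 267  19  21 301] [481.  276.8] [0.6467 0.136 ]
[0.470526   0.18617253 0.10473119]
```

vial_20 lies within 1 mm of the tool axis. Descending.

```bash
python3 -m jog '[[[0,0,-0.03,0,0,0,60],[0,0,-0.06,0,0,0,60],[0,0,-0.08,0,0,0,60],[0,0,-0.095,0,0,0,60],[0,0,-0.103,0,0,0,60],[0,0,-0.103,0,0,0,60],[0,0,-0.103,0,0,0,60]]]' && python3 -c "
from h import *; import cv2
a=bot.camera('scene');b=bot.camera('side')
cv2.imwrite('pics/w6.png',np.hstack([cv2.resize(a[130:230,330:410],(400,500),interpolation=2),cv2.resize(b[120:220,170:250],(400,500),interpolation=2)]))"
```

```text
clock: 7.55
eef_pos: [0.4696, 0.1859, 0.0013]
tool_rot: [0.707, 0.707, 0.0, 0.0]
ft_force: [-0.6, 0.2, 0.3]
grip_width: 0.0653
```

View pics/w6.png

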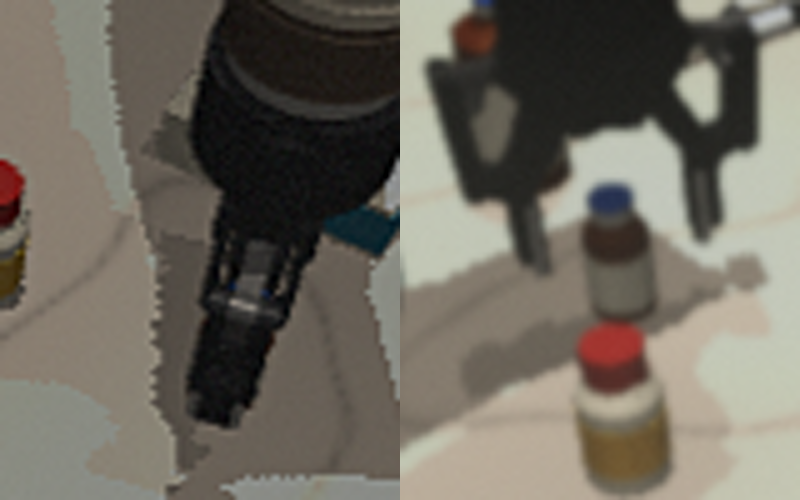

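The tips sit about 30 mm above the bench and straddle the vial evenly. I'll go 10 mm lower and close.

```bash
python3 -m jog '[[[0,0,-0.006,0,0,0,60],[0,0,-0.01,0,0,0,80],[0,0,-0.01,0,0,0,100],[0,0,-0.01,0,0,0,125],[0,0,-0.01,0,0,0,145],[0,0,-0.01,0,0,0,165],[0,0,-0.01,0,0,0,185],[0,0,-0.01,0,0,0,210],[0,0,-0.01,0,0,0,210],[0,0,-0.01,0,0,0,210]]]' && python3 -m jog '[[[0,0,0,0,0,0,210],[0,0,0.005,0,0,0,210],[0,0,0.015,0,0,0,210],[0,0,0.03,0,0,0,210],[0,0,0.05,0,0,0,210],[0,0,0.07,0,0,0,210],[0,0,0.09,0,0,0,210],[0,0,0.1,0,0,0,210],[0,0,0.1,0,0,0,210]]]'
```

```text
clock: 8.48
eef_pos: [0.4688, 0.1862, -0.0085]
tool_rot: [0.707, 0.707, 0.0, 0.0]
ft_force: [-0.7, 0.5, 4.3]
grip_width: 0.0282
clock: 9.23
eef_pos: [0.4705, 0.1868, 0.094]
tool_rot: [0.707, 0.707, 0.003, 0.001]
ft_force: [0.8, 0.1, -0.1]
grip_width: 0.0285
```

```bash
python3 -m jog '[[[0.01,-0.007,0,0,0,0,210],[0.03,-0.021,0,0,0,0,210],[0.055,-0.04,0,0,0,0,210],[0.08,-0.058,0,0,0,0,210],[0.105,-0.076,0,0,0,0,210],[0.13,-0.095,0,0,0,0,210],[0.15,-0.11,0,0,0,0,210],[0.165,-0.12,0,0,0,0,210],[0.1735,-0.1265,0,0,0,0,210],[0.1735,-0.1265,0,0,0,0,210]]]' && python3 -m jog '[[[0,0,-0.01,0,0,0,210],[0,0,-0.03,0,0,0,210],[0,0,-0.05,0,0,0,210],[0,0,-0.06,0,0,0,210],[0,0,-0.065,0,0,0,210],[0,0,-0.065,0,0,0,210],[0,0,-0.065,0,0,0,210]]]'
python3 - <<'E'
from h import *; import cv2
a=bot.camera("wrist");o=bot.get_obs();print(o["eef_pos"],o["grip_width"])
cv2.imwrite("pics/w7.png",a[60:400,120:440])
h=cv2.cvtColor(a,cv2.COLOR_BGR2HSV);m=cv2.inRange(h,(100,120,50),(125,255,255))
n,l,s,c=cv2.connectedComponentsWithStats(m)
for i in range(1,n):
    if s[i,4]>80: print(s[i],c[i].round(1),whit(*c[i],.093),whit(*c[i],.057))
E
```

```text
clock: 10.07
eef_pos: [0.643, 0.0567, 0.0883]
tool_rot: [0.708, 0.706, -0.001, -0.0]
ft_force: [-0.3, -0.4, -0.4]
grip_width: 0.0287
clock: 10.65
eef_pos: [0.6419, 0.0598, 0.0262]
tool_rot: [0.707, 0.707, -0.0, -0.0]
ft_force: [0.5, -0.2, 0.1]
grip_width: 0.0289
[0.64259476 0.05984285 0.02701348] 0.02854587442451335
[ 266   98   53   52 2083] [292.2 123.4] [0.6466 0.1375] [0.6479 0.1352]
[ 253  312   56   44 1887] [280.4 333.7] [0.6432 0.0595] [0.6432 0.0284]
[503 348  21  24 156] [512.9 359.7] [0.7692 0.0246] [ 0.8157 -0.0192]
[472 357  26  11 167] [484.8 361.9] [0.7473 0.0286] [ 0.7856 -0.0138]
[ 44 407  21  13 170] [ 52.9 413.6] [ 0.4901 -0.0348] [ 0.4339 -0.1005]
```

View pics/w7.png

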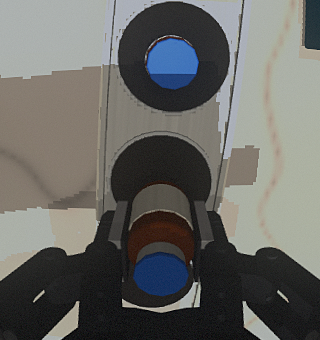

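vial_20's cap is at (0.643, 0.060), right over pad b, and vial_10 is upright on pad a. Lowering and releasing.

```bash
python3 -m jog '[[[-0.0005,0.0005,-0.007,0,0,0,210],[-0.0005,0.0005,-0.014,0,0,0,210],[-0.0005,0.0005,-0.018,0,0,0,210],[-0.0005,0.0005,-0.021,0,0,0,210],[-0.0005,0.0005,-0.023,0,0,0,210],[-0.0005,0.0005,-0.024,0,0,0,210],[-0.0005,0.0005,-0.024,0,0,0,210]]]'
```

```text
clock: 11.28
eef_pos: [0.6411, 0.0599, 0.0026]
tool_rot: [0.707, 0.707, -0.0, -0.0]
ft_force: [-1.5, -0.4, 3.3]
grip_width: 0.0289
```

```bash
python3 -m jog '[[[0,0,0,0,0,0,170],[0,0,0,0,0,0,140],[0,0,0,0,0,0,110],[0,0,0,0,0,0,90],[0,0,0,0,0,0,60],[0,0,0.02,0,0,0,60],[0,0,0.05,0,0,0,60],[0,0,0.08,0,0,0,40],[0,0,0.1,0,0,0,30],[0,0,0.1,0,0,0,30]]]' && python3 -m jog '[[[-0.03,-0.02,0,0,0,0,30],[-0.06,-0.043,0,0,0,0,30],[-0.09,-0.065,0,0,0,0,30],[-0.12,-0.085,0,0,0,0,30],[-0.15,-0.107,0,0,0,0,30],[-0.1785,-0.127,0,0,0,0,30],[-0.1785,-0.127,0,0,0,0,30],[-0.1785,-0.127,0,0,0,0,30],[-0.1785,-0.127,0,0,0,0,30]]]'
cat >> h.py <<'E'
import cv2
def caps(*zs):
    a=bot.camera("wrist");o=bot.get_obs();print(o["eef_pos"].round(4),o["grip_width"])
    m=cv2.inRange(cv2.cvtColor(a,cv2.COLOR_BGR2HSV),(100,120,50),(125,255,255))
    n,l,s,c=cv2.connectedComponentsWithStats(m)
    for i in range(1,n):
        if s[i,4]>150: print(c[i].round(1),*[whit(*c[i],z) for z in zs])
    return a
E
python3 -c "
from h import *
cv2.imwrite('pics/w8.png',caps(.075,.069))"
```

```text
clock: 12.12
eef_pos: [0.6454, 0.0603, 0.1081]
tool_rot: [0.707, 0.707, 0.004, 0.003]
ft_force: [1.0, 0.6, 1.1]
grip_width: 0.0757
clock: 12.87
eef_pos: [0.4638, -0.0671, 0.1022]
tool_rot: [0.707, 0.707, 0.001, 0.0]
ft_force: [0.0, 0.1, -0.7]
grip_width: 0.0757
[ 0.4643 -0.0668  0.1022] 0.07537003759496377
[525.5  65.7] [0.6372 0.0592] [0.6426 0.0605]
[278.7 238.8] [ 0.4638 -0.068 ] [ 0.4638 -0.0707]
```

vial_20 now sits at (0.643, 0.060), matching pad b. vial_50 is under the tool.

```bash
python3 -m jog '[[[0,-0.001,-0.03,0,0,0,30],[0,-0.001,-0.06,0,0,0,30],[0,-0.001,-0.08,0,0,0,30],[0,-0.001,-0.095,0,0,0,30],[0,-0.001,-0.103,0,0,0,30],[0,-0.001,-0.106,0,0,0,30],[0,-0.001,-0.106,0,0,0,50],[0,-0.001,-0.106,0,0,0,70],[0,-0.001,-0.106,0,0,0,90],[0,-0.001,-0.106,0,0,0,110]]]' && python3 -m jog '[[[0,0,0,0,0,0,125],[0,0,0,0,0,0,140],[0,0,0,0,0,0,155],[0,0,0,0,0,0,180],[0,0,0,0,0,0,180],[0,0,0,0,0,0,180],[0,0,0,0,0,0,180]]]'
```

```text
clock: 13.75
eef_pos: [0.4641, -0.0681, -0.0029]
tool_rot: [0.707, 0.707, 0.001, 0.001]
ft_force: [0.4, -0.4, -0.9]
grip_width: 0.0486
clock: 14.33
eef_pos: [0.4636, -0.0681, -0.0029]
tool_rot: [0.707, 0.707, 0.001, 0.001]
ft_force: [-0.9, -0.6, 5.7]
grip_width: 0.0388
```

```bash
python3 -m jog '[[[0,0,0.005,0,0,0,180],[0,0,0.015,0,0,0,180],[0,0,0.03,0,0,0,180],[0,0,0.05,0,0,0,180],[0.01,0.003,0.07,0,0,0,180],[0.03,0.009,0.08,0,0,0,180],[0.055,0.017,0.08,0,0,0,180],[0.08,0.025,0.08,0,0,0,180],[0.105,0.033,0.08,0,0,0,180],[0.13,0.04,0.08,0,0,0,180]]]' && python3 -m jog '[[[0.02,0.006,0,0,0,0,180],[0.035,0.01,0,0,0,0,180],[0.042,0.013,0,0,0,0,180],[0.042,0.013,-0.01,0,0,0,180],[0.042,0.013,-0.025,0,0,0,180],[0.042,0.013,-0.037,0,0,0,180],[0.042,0.013,-0.044,0,0,0,180],[0.042,0.013,-0.044,0,0,0,180],[0.042,0.013,-0.044,0,0,0,180]]]'
python3 -c "
from h import *
cv2.imwrite('pics/w9.png',caps(.112,.069)[60:400,120:440])"
```

```text
clock: 15.17
eef_pos: [0.5938, -0.0275, 0.0764]
tool_rot: [0.707, 0.707, -0.0, -0.0]
ft_force: [0.0, 0.0, -1.0]
grip_width: 0.0388
clock: 15.92
eef_pos: [0.6337, -0.0153, 0.0316]
tool_rot: [0.707, 0.707, -0.001, -0.001]
ft_force: [0.7, 0.3, -0.9]
grip_width: 0.0389
[ 0.6347 -0.0153  0.0324] 0.03895317110257727
[299.4 125.6] [0.6402 0.0628] [0.6427 0.0597]
[542.8 294.1] [0.7445 0.003 ] [ 0.8001 -0.0306]
[516.1 292.2] [0.7265 0.0063] [ 0.773  -0.0256]
[513.3 323.2] [ 0.7322 -0.0098] [ 0.7816 -0.05  ]
[280.3 352. ] [ 0.6353 -0.0126] [ 0.6353 -0.0541]
[492.8 362.1] [ 0.7302 -0.0319] [ 0.7785 -0.0832]
```

View pics/w9.png

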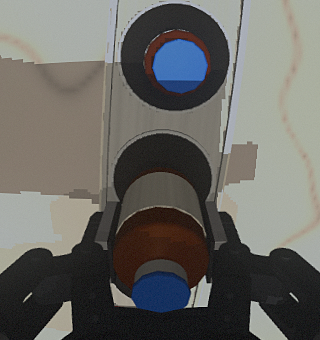

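vial_50 is centred over pad c, and vial_20 stands on pad b. Lowering.

```bash
python3 -m jog '[[[0,0,-0.007,0,0,0,180],[0,0,-0.014,0,0,0,180],[0,0,-0.019,0,0,0,180],[0,0,-0.022,0,0,0,180],[0,0,-0.024,0,0,0,180],[0,0,-0.025,0,0,0,180],[0,0,-0.025,0,0,0,180]]]'
```

```text
clock: 16.55
eef_pos: [0.6343, -0.015, 0.0081]
tool_rot: [0.707, 0.707, -0.0, -0.0]
ft_force: [-4.5, -0.2, 6.6]
grip_width: 0.0388
```

```bash
python3 -m jog '[[[0,0,0,0,0,0,140],[0,0,0,0,0,0,120],[0,0,0,0,0,0,90],[0,0,0,0,0,0,70],[0,0,0,0,0,0,50],[0,0,0.02,0,0,0,40],[0,0,0.05,0,0,0,20],[0,0,0.08,0,0,0,10],[0,0,0.11,0,0,0,10],[0,0,0.125,0,0,0,10]]]' && python3 -m jog '[[[-0.02,0.035,0,0,0,0,10],[-0.04,0.07,0,0,0,0,10],[-0.06,0.105,0,0,0,0,10],[-0.08,0.14,0,0,0,0,10],[-0.1,0.175,0,0,0,0,10],[-0.12,0.21,0,0,0,0,10],[-0.14,0.245,0,0,0,0,10],[-0.16,0.275,0,0,0,0,10],[-0.18,0.31,0,0,0,0,10],[-0.19,0.325,0,0,0,0,10]]]' && python3 -m jog '[[[0,0,0,0,0,0,10],[0,0,0,0,0,0,10],[0,0,0,0,0,0,10]]]'
python3 -c "
from h import *
cv2.imwrite('pics/w10.png',caps(.1,.088,.057))"
```

```text
clock: 17.38
eef_pos: [0.6371, -0.0151, 0.1364]
tool_rot: [0.707, 0.707, 0.002, 0.002]
ft_force: [0.9, -0.2, 0.3]
grip_width: 0.0818
clock: 18.22
eef_pos: [0.4427, 0.3137, 0.1322]
tool_rot: [0.706, 0.709, 0.0, -0.001]
ft_force: [-0.2, -0.1, 0.5]
grip_width: 0.0818
clock: 18.47
eef_pos: [0.4453, 0.3096, 0.1321]
tool_rot: [0.707, 0.707, -0.0, 0.0]
ft_force: [-0.2, 0.2, -0.4]
grip_width: 0.0822
[0.4456 0.3092 0.132 ] 0.08229089115623216
[280.3 233.7] [0.4461 0.3094] [0.4461 0.3043] [0.4461 0.291 ]
```

View pics/w10.png

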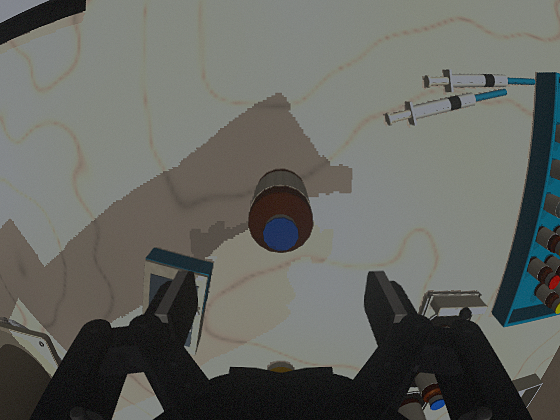

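vial_100 is centred under the tool, with its cap at (280,234). The box at left stays below the finger height.

```bash
python3 -c "
from h import *
print(whit(212,262,.03),whit(205,262,.03))"
python3 -m jog '[[[0.001,0,-0.03,0,0,0,10],[0.001,0,-0.06,0,0,0,10],[0.001,0,-0.08,0,0,0,10],[0.001,0,-0.09,0,0,0,10],[0.001,0,-0.098,0,0,0,10],[0.001,0,-0.104,0,0,0,10],[0.001,0,-0.107,0,0,0,10],[0.001,0,-0.109,0,0,0,10],[0.001,0,-0.11,0,0,0,10]]]' && python3 -m jog '[[[0,0,0,0,0,0,40],[0,0,0,0,0,0,70],[0,0,0,0,0,0,90],[0,0,0,0,0,0,105],[0,0,0,0,0,0,120],[0,0,0,0,0,0,140],[0,0,0,0,0,0,160],[0,0,0,0,0,0,160],[0,0,0,0,0,0,160]]]'
```

```text
[0.382  0.2502] [0.3752 0.25  ]
clock: 19.27
eef_pos: [0.4467, 0.3103, 0.0228]
tool_rot: [0.707, 0.707, 0.001, 0.0]
ft_force: [0.5, 0.3, 0.6]
grip_width: 0.0815
clock: 20.02
eef_pos: [0.446, 0.3103, 0.0227]
tool_rot: [0.707, 0.707, 0.0, -0.0]
ft_force: [-1.5, 0.6, 5.5]
grip_width: 0.0457
```

```bash
python3 -m jog '[[[0,0,0.005,0,0,0,160],[0,0,0.015,0,0,0,160],[0,0,0.03,0,0,0,160],[0,0,0.05,0,0,0,160],[0,0,0.075,0,0,0,160],[0,0,0.1,0,0,0,160],[0.004,-0.01,0.115,0,0,0,160],[0.013,-0.028,0.12,0,0,0,160],[0.025,-0.055,0.12,0,0,0,160],[0.037,-0.082,0.12,0,0,0,160]]]' && python3 -m jog '[[[0.012,-0.027,0,0,0,0,160],[0.025,-0.055,0,0,0,0,160],[0.037,-0.082,0,0,0,0,160],[0.05,-0.11,0,0,0,0,160],[0.062,-0.137,0,0,0,0,160],[0.075,-0.165,0,0,0,0,160],[0.087,-0.192,0,0,0,0,160],[0.1,-0.22,0,0,0,0,160],[0.112,-0.247,0,0,0,0,160],[0.124,-0.272,0,0,0,0,160]]]' && python3 -m jog '[[[0.01,-0.022,0,0,0,0,160],[0.017,-0.037,0,0,0,0,160],[0.021,-0.0455,0,0,0,0,160],[0.021,-0.0455,0,0,0,0,160],[0.021,-0.0455,-0.015,0,0,0,160],[0.021,-0.0455,-0.04,0,0,0,160],[0.021,-0.0455,-0.06,0,0,0,160],[0.021,-0.0455,-0.07,0,0,0,160],[0.021,-0.0455,-0.07,0,0,0,160],[0.021,-0.0455,-0.07,0,0,0,160]]]'
python3 -c "
from h import *
cv2.imwrite('pics/w11.png',caps(.15,.137,.087)[60:400,120:440])"
```

```text
clock: 20.85
eef_pos: [0.4836, 0.2278, 0.1433]
tool_rot: [0.706, 0.708, 0.001, 0.0]
ft_force: [0.1, 0.6, -3.0]
grip_width: 0.0457
clock: 21.68
eef_pos: [0.6071, -0.0459, 0.1422]
tool_rot: [0.707, 0.707, -0.0, -0.0]
ft_force: [0.5, 1.1, -1.9]
grip_width: 0.046
clock: 22.52
eef_pos: [0.6275, -0.0885, 0.0721]
tool_rot: [0.707, 0.707, -0.0, -0.001]
ft_force: [1.3, 0.2, -1.6]
grip_width: 0.0457
[ 0.6286 -0.0889  0.0732] 0.04557369199169346
[295.6 125.2] [ 0.6331 -0.0109] [ 0.6337 -0.0119] [ 0.636  -0.0154]
[541.8 205. ] [ 0.7241 -0.0327] [ 0.7383 -0.0368] [ 0.7929 -0.0528]
[514.8 197.2] [ 0.7088 -0.03  ] [ 0.7207 -0.0338] [ 0.7665 -0.0482]
[516.6 234.2] [ 0.7138 -0.0438] [ 0.7265 -0.0496] [ 0.7752 -0.072 ]
[500.4 279.4] [ 0.712  -0.0623] [ 0.7244 -0.0708] [ 0.772  -0.1038]
[281.2 350.6] [ 0.6294 -0.0883] [ 0.6295 -0.1007] [ 0.6298 -0.1486]
```

View pics/w11.png

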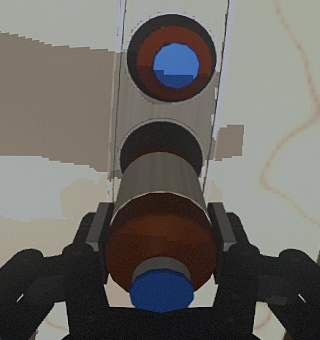

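vial_100 is aligned over pad d, and vial_50 reads (0.636, -0.015), on pad c. Lowering.

```bash
python3 -m jog '[[[0,0,-0.01,0,0,0,160],[0,0,-0.02,0,0,0,160],[0,0,-0.028,0,0,0,160],[0,0,-0.033,0,0,0,160],[0,0,-0.036,0,0,0,160],[0,0,-0.038,0,0,0,160],[0,0,-0.039,0,0,0,160],[0,0,-0.039,0,0,0,160]]]'
```

```text
clock: 23.23
eef_pos: [0.6275, -0.0895, 0.0338]
tool_rot: [0.707, 0.707, -0.0, -0.0]
ft_force: [-3.2, 0.0, 2.2]
grip_width: 0.0455
```

```bash
python3 -m jog '[[[0,0,-0.0005,0,0,0,130],[0,0,-0.0005,0,0,0,110],[0,0,-0.0005,0,0,0,80],[0,0,-0.0005,0,0,0,50],[0,0,0,0,0,0,20],[0,0,0.01,0,0,0,10],[0,0,0.04,0,0,0,10],[0,0,0.08,0,0,0,10],[0,0,0.12,0,0,0,10],[0,0,0.16,0,0,0,10]]]' && python3 -m jog '[[[-0.04,0,0.01,0,0,0,10],[-0.08,0,0.02,0,0,0,10],[-0.12,0,0.03,0,0,0,10],[-0.16,0,0.03,0,0,0,10],[-0.2,0,0.03,0,0,0,10],[-0.2,0,0.03,0,0,0,10],[-0.2,0,0.03,0,0,0,10],[-0.2,0,0.03,0,0,0,10]]]'
python3 - <<'E'
from h import *
a=bot.camera("scene");b=bot.camera("side")
cv2.imwrite("pics/f.png",np.hstack([cv2.resize(a[130:310,180:370],(422,400)),cv2.resize(b[120:290,200:370],(378,400))]))
E
```

```text
clock: 24.07
eef_pos: [0.6278, -0.0894, 0.1955]
tool_rot: [0.707, 0.707, 0.0, 0.0]
ft_force: [0.6, 0.5, -0.0]
grip_width: 0.082
clock: 24.73
eef_pos: [0.4289, -0.0897, 0.2244]
tool_rot: [0.707, 0.707, 0.001, 0.001]
ft_force: [1.1, 0.1, 0.3]
grip_width: 0.0816
```

View pics/f.png

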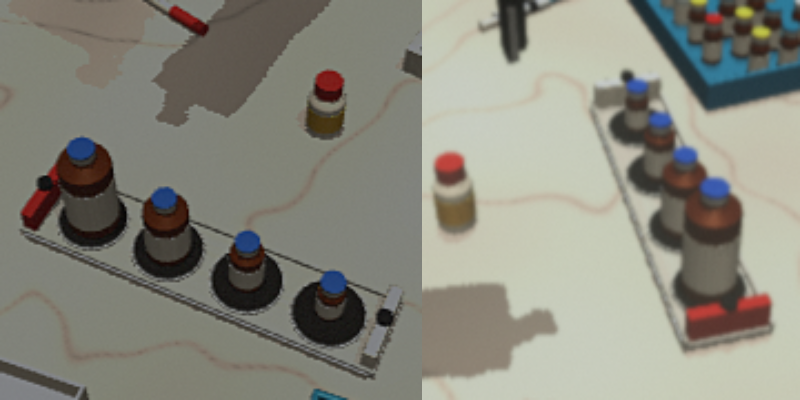

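All four stand upright, centred and in descending order from the red stop. The bottle is undisturbed.

```bash
python3 -c "
from workcell import bot
bot.job_done()"
```

```text
the job is handed in; nothing more can be done
```

The four vials are on the staging rail in order of size, and I've handed the job in. vial_100 is on pad d next to the red stop, then vial_50 on c, vial_20 on b and vial_10 on a. It took about 25 s of robot time.

**Final check:** the last scene and side pictures show all four standing upright in the middle of their pads. The bottle is standing where it was, and the gripper is well clear. Wrist-camera fixes of vials 10, 20 and 50 after release were within about 2 mm of their pad centres. I checked vial_100 that closely only while it was still held, 1–2 mm off, and by eye afterwards.

**Fingertip offset:** the real fingertips sit about 17–30 mm above the reported TCP, depending on how far the gripper is open. The interface says they should be 8 mm below it. Because of this, vial_10 was gripped by its collar rather than its body (18.5 mm opening against the 24 mm body). It held straight and went down safely, and I corrected the grasp height for the other three.

**Small disagreements:** the two fixed cameras differed by up to about 5 mm, so I used the wrist and side views. The contact force at set-down was at most about 7 N vertically.

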